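Seat a punching template on its locating pins and latch it

ROBOT

A 7-joint arm with a two-finger parallel gripper is mounted at the origin on the work surface; the furniture and walls round the work are solid. World frame = base frame: x ahead of the robot, y to its left, z up, the work surface at z = 0. Lengths are in m, angles in rad, forces in N, time in s.
With the tool pointing down it reaches from about 0.425 to 0.875 m from the base axis. Payload 8.4 kg.
Tool frame: the origin (TCP) lies on the centre line of the jaws, within the pads' length; the fingertips stand 17 mm ahead of it and the grasp point (between the pads) lies 2 mm behind it; z points along the fingers, y is the line along which they close (so a half turn about z gives the same grasp; the last joint's range is limited). The gripper opens to 87 mm and grips with 3 to 60 N. Pads are 19 mm wide; open, the fingers measure 117 mm over their backs; the gripper's body (75 mm by 190 mm) begins 51 mm behind the grasp point.
Start: joints at [1.075, 0.333, 0.04, 1.465, -0.013, 1.343, -0.059], TCP at [0.251, -0.599, 0.24] pointing down, gripper open.
Joint ranges: [-2.58, 2.58], [-0.38, 2.09], [-1.3, 1.39], [0.25, 2.4], [-1.5, 4.64], [0.08, 2.09], [-2.65, 2.65]. Speed limits (rad/s): [2.22, 2.22, 2.79, 2.79, 3.14, 3.14, 3.14].

INTERFACE

Orientations are given as [roll, pitch, yaw] about the fixed x, y, z axes, in that order (R = Rz(yaw) Ry(pitch) Rx(roll)).
In Python, from station import env, optics, order gives the robot as it stands.
- The arm moves only by the tool apply_moves, never from a script. Its argument "moves" is a list of rows, each a list of 2 entries, a list of its own where there are three numbers: the shift along the world's x, y, z in cm, then the turn about the world's z in degrees. In form: [[[tx, ty, tz], twist], ...]. A call has 1 to 10 rows; each row shifts and turns the commanded pose from where the row before left it; what a row does not reach is not made up. A row lasts 1/8 s, in which the tool goes at most 62.5 mm and 10.7 degrees, less where a joint would pass 70% of its speed; a pose out of reach is approached as far as the arm can. A call is refused whole if a number of a shift passes 6.25 or a number of a turn 10.7, either way. A call with a gripper value outside its range is refused whole. "gripper" is the finger opening in cm, from 0 to 8.7, set as the call begins (left out, the last holds). The fingers move at their own pace and stop on an object; "newtons" is the grip in N (left out, the last holds). Time passes only in rows, so rows that do not move let the fingers close. It gives the time, the measured TCP pose, the force and the opening at its end, in the units of the state.
- env.state(): the state, without advancing time (a new reading comes with each control period).
- optics.get_image(name): name is "side" or "top" or "wrist"; returns a dict with "image" (480x640x3 uint8, red, green, blue), "depth" (480x640 float32, m along the optical axis (not along the pixel's ray), 0 where there is no reading), "mtx" (3x3 intrinsics, pixels), "pose" (4x4, takes a point from camera to world coordinates). Camera axes: x right, y up, looking along -z (the intrinsics and any distortion apply to the point x, -y, -z); pixel columns grow to the right and rows downward; lengths in m; the calibration is good to about 2 mm. A picture is of the moment at which its call begins.
- order.hand_in(): hands the job in, once; it reports no verdict.
The state is a dict: "t": time; "joint_pos": joint angles; "qvel": joint speeds; "tau": joint torques, N m; "position": TCP position; "orientation": TCP orientation; "force": force on the tool from outside, world axes, zero at the start; "wrist_torque": the same for the moment, N m; "finger_gap": finger opening in m.
Only numpy, scipy, OpenCV 4.12 (cv2) and the standard library are available. Lean on these libraries where they do the work, as an engineer would, in place of code of your own. Each camera call takes 0.05 s, during which the arm holds its last target. There are 200 camera calls.

TASK

Load the aluminium punching template into the grey bed: take it by its wooden grip, rest it lightly on top of the two locating pins with its holes still off them, then slide it along the bed until both its holes drop over the pins and it lies flat and fully home. Never force it down while it rides on the pins. Then swing the steel latch by its knob fully round over the template's edge, let go, and leave the other things where they stand.

Things in the scene. Friction and masses are not known exactly. Their poses are not given: they have to be found in the camera images.
- template: Flat aluminium plate, 150 (x) x 100 (y) x 5 mm, 0.17 to 0.33 kg, at first flat on the table. Two 9 mm through holes at x = 0, y = +35 and -35 mm. In the middle of its top an upright wooden grip bar, 16 (x) x 50 (y) mm, from 5 to 41 mm above the underside: grasp it across x. The small dots are decoration. Origin: centre of the underside; z up.
- bed: Grey base fixed to the table, x = -98 to +108, y = -92 to +60 mm, 16 mm high. Origin: on the table under the seat's middle. Two steel locating pins, 7 mm thick, stand 6 mm above its top at y = +35 and -35 mm, tips tapered over 1 mm to 6 mm. Both stand at one x, clamped firmly anywhere from x = -15 to +15 mm; this setting is not measured: find it by sliding the template along x, or by eye.
- seat (a point): Middle of the seat, on the bed's top, 16 mm above the table; axes as the bed's. Riding on the pin tips, the template lies 6 mm above it (at x = -18 or +18 mm its holes are surely off the pins); home, level with it, x axes parallel (either way round), y = 0, x as the pins are set. Pressing the template on the bed or pins with over 60 N counts as forcing.
- latch (a joint): Angle (rad) of the steel swing latch on the bed, a bar 16 x 6 mm on a vertical pivot that stays where left (about 1 N at the knob moves it). Counterclockwise from above is positive. At 0 it points 30 degrees from the bed's +x towards -y; starts at 0 to 0.5; at 2.09 it points along +y, square over the template; stop at 2.2. It passes 1.8 mm over a seated template; an unseated one blocks it.
- latch_pivot (a point): Point on the latch's pivot axis, 23 mm above the table, at x = +58, y = -72 mm from the seat; axes as the bed's. The pivot post rises to 38 mm above the table.
- latch_knob (a point): Middle of the latch's upright round knob: black, 12 mm diameter, 26 mm tall (29 to 55 mm above the table), 42 mm from the pivot axis; at latch angle a it lies from the pivot at angle a - 0.524 rad from the bed's x.
- glue_bottle: Bystander: white glue bottle, 36 mm across, 114 mm tall, standing. Origin: centre of its underside.
- glass_dish: Bystander: small clear glass dish, 65 mm across, 33 mm high. Origin: centre of its underside.
- black_tape: Bystander: small roll of black tape, 59 mm across, 19 mm high. Origin: centre of its underside.

How it is judged:
On the way, in this order (a step that is already met when the one before it is completed fails the run):
1. the template rides on the pin tips, its holes not yet over them (z of template in the frame of seat between 0.003 and 0.0085 m and x of template in the frame of seat between -0.045 and 0.045 m and y of template in the frame of seat between -0.02 and 0.02 m and angle between template's own z axis and vertical below 0.12 rad and contact force between template and bed above 0.5 N), for 0.1 s.
2. the template lies seated on both pins, with the latch still open (z of template in the frame of seat between -0.002 and 0.0018 m and x of template in the frame of seat between -0.019 and 0.019 m and y of template in the frame of seat between -0.005 and 0.005 m and angle between the x axis of template and the x axis of seat, either way round below 0.06 rad and angle between template's own z axis and vertical below 0.04 rad and value of joint latch below 1 rad), for 0.2 s.
At the end, for the whole second after the job is handed in: The template lies flat on the bed with both pins in its holes (underside within 1.8 mm of the seat, x within 19 mm and y within 5 mm of the seat's middle, x axes within 0.06 rad either way round, tilt under 0.04 rad) and at rest; the latch is at 1.8 rad or more, at rest (z of template in the frame of seat between -0.002 and 0.0018 m and x of template in the frame of seat between -0.019 and 0.019 m and y of template in the frame of seat between -0.005 and 0.005 m and angle between the x axis of template and the x axis of seat, either way round below 0.06 rad and angle between template's own z axis and vertical below 0.04 rad and value of joint latch above 1.8 rad and linear speed of template below 0.01 m/s and velocity of joint latch below 0.05 rad/s); the robot touches nothing.
It fails at once if the template is forced: more than 60 N between it and the bed, its pins or latch (contact force between template and bed above 60 N).
It fails at once if the glue bottle is moved more than 30 mm (distance of glue_bottle from where it was at the start of the episode above 0.03 m).
It fails at once if the glass dish is moved more than 30 mm (distance of glass_dish from where it was at the start of the episode above 0.03 m).
It fails at once if the black tape is moved more than 30 mm (distance of black_tape from where it was at the start of the episode above 0.03 m).
It also fails if it takes over 72 s, if anything falls off the work surface, if the arm or the gripper's body presses on something with over 40 N, if the wrist force passes 120 N, or if a joint passes its speed limit or range.

## Working session

There is one attempt and no reset: what is moved stays moved. The work goes in short steps, Python scripts to look and compute and a tool call to move; the robot and the scene stay as the last step left them, time stands still between calls to the robot, and variables do not carry over. Pictures are saved under pics/ and viewed, on a budget of 10 in all, crops included, one or two more only if the job needs it, and the job is handed in when it is done.

Besides the shell and the picture viewer there is one more tool, called after ">>>" as name([rows], argument=value, ...), one row to a line, values as JSON. apply_moves: Moves the arm, as the interface text tells. Its arguments: {"type":"object","properties":{"moves":{"type":"array"},"gripper":{"type":"number"},"newtons":{"type":"number"}},"required":["moves"]}

```bash
mkdir -p pics
cat > h.py <<'E'
import numpy as np,cv2
from station import env,optics,order
def grab(n):
    d=optics.get_image(n); np.savez(f'{n}.npz',**d); return d
def cloud(d):
    K,P,z=d['mtx'],d['pose'],d['depth']
    v,u=np.mgrid[:480,:640]
    c=np.stack([(u-K[0,2])/K[0,0]*z,-(v-K[1,2])/K[1,1]*z,-z],-1)
    return c@P[:3,:3].T+P[:3,3]
def ray(d,u,v,h):
    K,P=d['mtx'],d['pose']
    r=P[:3,:3]@np.array([(u-K[0,2])/K[0,0],-(v-K[1,2])/K[1,1],-1]);o=P[:3,3]
    return o+r*(h-o[2])/r[2]
E
python3 - <<'E'
from h import *
for n in ['top','side']:
    d=grab(n);cv2.imwrite(f'pics/{n}0.png',d['image'][:,:,::-1]);print(n,d['pose'].round(3).tolist(),d['mtx'].tolist(),{k:1 for k in d})
s=env.state();print(s)
E
```

```text
top [[0.011, 0.982, -0.189, 0.341], [-1.0, 0.01, -0.003, -0.003], [-0.001, 0.189, 0.982, 1.237], [0.0, 0.0, 0.0, 1.0]] [[529.6434113019516, 0.0, 326.79404441095255], [0.0, 529.6434113019516, 234.43982279473641], [0.0, 0.0, 1.0]] {'image': 1, 'depth': 1, 'mtx': 1, 'pose': 1}
side [[0.484, -0.596, 0.641, 1.393], [0.875, 0.312, -0.371, -0.441], [0.021, 0.74, 0.673, 0.901], [0.0, 0.0, 0.0, 1.0]] [[550.8408390400996, 0.0, 322.2706557101926], [0.0, 550.8408390400996, 234.42839990002147], [0.0, 0.0, 1.0]] {'image': 1, 'depth': 1, 'mtx': 1, 'pose': 1}
{'t': 0.1, 'joint_pos': array([ 1.0747445 ,  0.33380415,  0.03988355,  1.4661567 , -0.01338791,
        1.34330492, -0.05847727]), 'qvel': array([ 0.00191235, -0.00098982, -0.00146015, -0.00168027, -0.00118761,
        0.00238077, -0.00090915]), 'tau': array([ 3.56198841e-03, -6.57811904e+01,  1.33960459e+00, -4.04706466e+01,
       -5.96211269e-02,  4.10030968e-02,  9.60124703e-05]), 'position': array([ 0.251054  , -0.59913737,  0.23878447]), 'orientation': array([-3.14018952e+00,  1.07830146e-04,  3.96852437e-01]), 'force': array([ 0.186496  , -0.31010372,  0.96833899]), 'wrist_torque': array([ 0.01234889, -0.00993714, -0.03489997]), 'finger_gap': 0.08671473430742743}
```

View pics/top0.png

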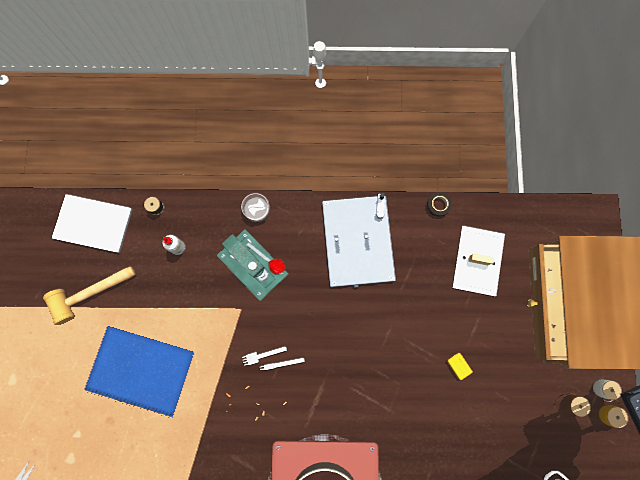

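View pics/side0.png

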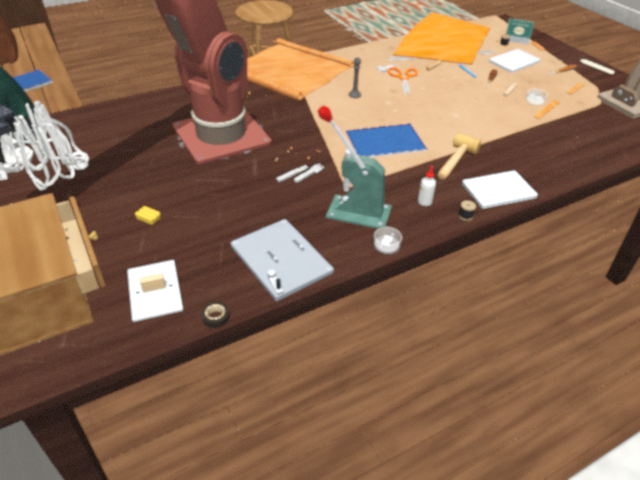

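The top view shows the template at (479,261), its grip at (481,260), the bed at (358,240), the pins near (337,243) and (367,241), and the latch near (380,207). The tape is at (440,205), the dish at (255,207) and the glue bottle at (173,244).

Run:
```python
from h import *
d=dict(np.load('top.npz'));im=d['image'].astype(int)
def poly(mask,box,h,name):
    m=np.zeros((480,640),np.uint8);x0,y0,x1,y1=box;m[y0:y1,x0:x1]=mask[y0:y1,x0:x1]*255
    m=cv2.morphologyEx(m,cv2.MORPH_OPEN,np.ones((3,3)))
    c=max(cv2.findContours(m,0,2)[0],key=cv2.contourArea)
    W=np.array([ray(d,u,v,h)[:2] for u,v in c[:,0]])*1000
    r=cv2.minAreaRect(W.astype(np.float32));print(name,r)
    return r
mn=im.min(2);sp=im.max(2)-mn
poly(mn>130,(310,185,410,300),.016,'bed')
poly(mn>150,(440,215,515,305),.005,'tmpl')
hsv=cv2.cvtColor(d['image'],cv2.COLOR_RGB2HSV)
poly((hsv[...,1]>60)&(mn>60)&(im[...,0]>150),(460,240,505,280),.041,'grip')
p=cloud(d)
for n,u,v in [('bed',345,270),('bed',380,265),('tmpl',470,285),('grip',481,260),('tape',440,197),('dish',255,207)]: print(n,p[v,u].round(4))
for n,u,v in [('pinL',337,243),('pinR',367,241)]: print(n,ray(d,u,v,.02))
s=dict(np.load('side.npz'))
for n in(d,s):pass
a=cv2.resize(d['image'][185:305,310:510],None,fx=4,fy=4,interpolation=cv2.INTER_CUBIC)
cv2.imwrite('pics/z.png',a[:,:,::-1])
```

```text
bed ((564.7291259765625, -72.93852233886719), (204.45742797851562, 152.174560546875), 5.895415782928467)
tmpl ((521.5377807617188, -356.5682067871094), (102.19789123535156, 150.84793090820312), 79.27528381347656)Traceback (most recent call last):
  File "<stdin>", line 14, in <module>
  File "<stdin>", line 6, in poly
ValueError: max() iterable argument is empty
```

Run:
```python
from h import *
d=dict(np.load('top.npz'));p=cloud(d)
for n,u,v in [('bed',345,270),('bed',380,265),('tmpl',470,285),('grip',481,260),('tape',440,197),('dish',255,207),('cab',600,300),('drawer',545,300)]: print(n,p[v,u].round(4))
for n,u,v in [('pinL',337,243),('pinR',367,241)]: print(n,ray(d,u,v,.02))
```

```text
bed [ 0.4932 -0.0425  0.0171]
bed [ 0.5058 -0.1237  0.0166]
tmpl [ 0.4625 -0.3333  0.0068]
grip [ 0.5168 -0.3522  0.0386]
tape [ 0.6721 -0.2693  0.0099]
dish [0.6411 0.1714 0.0171]
cab [ 0.4205 -0.5584  0.151 ]
drawer [ 0.4203 -0.4518  0.1376]
pinL [ 0.55600365 -0.02349179  0.02      ]
pinR [ 0.56148324 -0.09350395  0.02      ]
```

>>> apply_moves([
  [[0,5,0],8],
  [[0,5,0],8],
  [[0,5,0],8],
  [[0,5,0],8],
  [[2,4,0],8],
  [[5,0,0],8],
  [[5,0,0],8.6],
  [[5,0,0],0],
  [[5,0,0],0],
  [[0,0,0],0],
], gripper=8.7)

```text
t: 1.35
position: [0.4744, -0.3575, 0.2381]
orientation: [-3.141, -0.002, 1.389]
force: [-0.6, -0.7, -0.6]
finger_gap: 0.087
```

>>> apply_moves([
  [[2.3,0,0],0],
  [[2.3,0,-2],0],
  [[0,0,-2],0],
  [[0,0,0],0],
])

```text
t: 1.85
position: [0.515, -0.3594, 0.1974]
orientation: [-3.137, -0.001, 1.384]
force: [0.5, -0.1, 1.0]
finger_gap: 0.087
```

Run:
```python
from h import *
d=grab('wrist');print(env.state()['position'],env.state()['orientation'],d['pose'].round(3).tolist())
cv2.imwrite('pics/w1.png',d['image'][:,:,::-1])
```

```text
[ 0.51557359 -0.35978008  0.19885139] [-3.13937971e+00 -2.68632051e-04  1.38357099e+00] [[0.983, 0.175, 0.058, 0.53], [-0.184, 0.942, 0.28, -0.283], [-0.005, -0.286, 0.958, 0.342], [0.0, 0.0, 0.0, 1.0]]
```

View pics/w1.png

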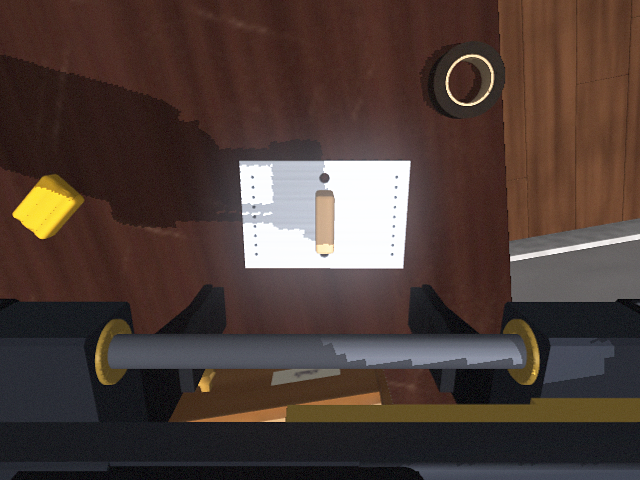

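The wrist view shows the template with corners at about (239,161), (410,160), (404,268) and (245,268). The grip spans about (325,191) to (325,255), and the far hole is at (324,178).

Run:
```python
from h import *
d=dict(np.load('wrist.npz'));im=d['image'].astype(int)
c=np.array([ray(d,u,v,.005)[:2] for u,v in [(239,161),(410,160),(404,268),(245,268)]])*1000
print(cv2.minAreaRect(c.astype(np.float32)),c.mean(0))
m=((im[...,0]-im[...,2]>40)&(im[...,0]>120)).astype(np.uint8);m[:185]=0;m[258:]=0;m[:,:300]=0;m[:,350:]=0
p=cloud(d);g=p[(m>0)&(p[...,2]>.035)]*1000;print(len(g),cv2.minAreaRect(g[:,:2].astype(np.float32)))
print(ray(d,324,178,.005))
```

```text
((521.4747314453125, -355.9398193359375), (100.31119537353516, 151.140625), 79.51593017578125) [ 521.24199155 -356.05433334]
1029 ((524.9940185546875, -331.57647705078125), (98.18312072753906, 14.417816162109375), 80.14582061767578)
[ 0.52711078 -0.32172472  0.005     ]
```

>>> apply_moves([
  [[0.5,0.3,-4],0.2],
  [[0,0,-4],0],
  [[0,0,-4],0],
  [[0,0,-2.5],0],
  [[0,0,-1.5],0],
  [[0,0,-1.1],0],
  [[0,0,0],0],
])

```text
t: 2.78
position: [0.5221, -0.3566, 0.0287]
orientation: [-3.141, 0.0, 1.388]
force: [-0.7, 0.2, 0.1]
finger_gap: 0.0864
```

>>> apply_moves([
  [[0,0,0],0],
  [[0,0,0],0],
  [[0,0,0],0],
  [[0,0,0],0],
  [[0,0,0],0],
  [[0,0,0],0],
], gripper=0, newtons=30)

```text
t: 3.52
position: [0.5222, -0.3565, 0.0285]
orientation: [-3.141, 0.0, 1.388]
force: [-0.5, -0.4, -0.6]
finger_gap: 0.0349
```

>>> apply_moves([
  [[0,0,0],0],
  [[0,0,0],0],
  [[0,0,0],0],
  [[0,0,0],0],
])

```text
t: 4.03
position: [0.5221, -0.3565, 0.0285]
orientation: [-3.141, -0.0, 1.388]
force: [-0.2, 1.0, 0.3]
finger_gap: 0.0156
```

>>> apply_moves([
  [[0,0,1],0],
  [[0,0,2],0],
  [[0,0,3],0],
  [[0,0,3],0],
  [[0,0,0],0],
  [[0,0,0],0],
])

```text
t: 4.78
position: [0.5218, -0.3564, 0.1183]
orientation: [-3.141, -0.0, 1.388]
force: [0.0, 0.3, -3.0]
finger_gap: 0.0157
```

Run:
```python
from h import *
d=dict(np.load('top.npz'));s=dict(np.load('side.npz'))
a=cv2.resize(d['image'][190:290,318:400],None,fx=5,fy=5,interpolation=cv2.INTER_CUBIC)
b=cv2.resize(s['image'][215:300,225:335],None,fx=3.5,fy=5,interpolation=cv2.INTER_CUBIC)
o=np.zeros((500,800,3),np.uint8);o[:500,:410]=a;o[:425,412:412+385]=b
cv2.imwrite('pics/z.png',o[:,:,::-1])
```

```text
(no output)
```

View pics/z.png

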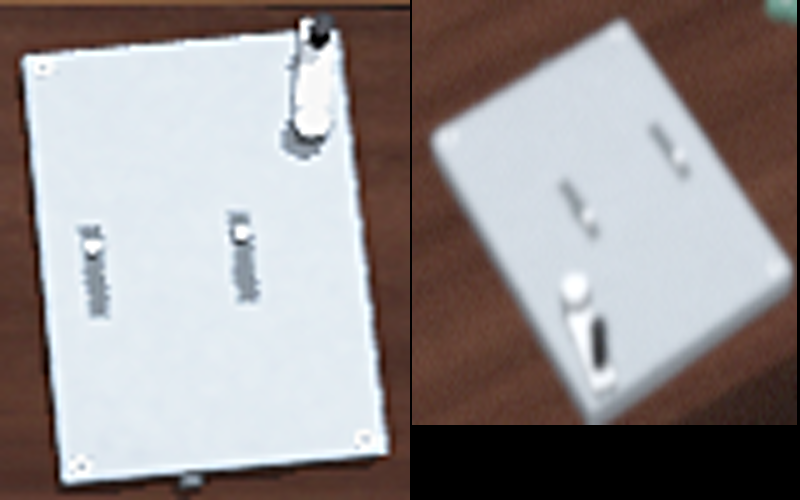

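The enlarged crop shows the pins standing near the +x end of their slots, at full-frame pixels (336.6,239.4) and (366.2,236.6). The latch points roughly along the bed's +x, so it is clear of the seat.

Run:
```python
from h import *
def ud(v,r,sc): return v
d=dict(np.load('top.npz'));s=dict(np.load('side.npz'))
P=[ray(d,318+(x+.5)/5-.5,190+(y+.5)/5-.5,.021)*1000 for x,y in [(93,246),(241,232)]]
Q=[ray(s,225+(x-412+.5)/3.5-.5,215+(y+.5)/5-.5,.021)*1000 for x,y in [(680,156),(588,215)]]
k=[ray(d,318+(x+.5)/5-.5,190+(y+.5)/5-.5,.055)*1000 for x,y in [(320,27)]]
C=[ray(d,318+(x+.5)/5-.5,190+(y+.5)/5-.5,.016)*1000 for x,y in [(23,57),(340,32),(387,452),(62,484)]]
S=[ray(d,318+(x+.5)/5-.5,190+(y+.5)/5-.5,.016)*1000 for x,y in [(94,272),(243,257)]]
print(np.round(P+Q,1),'knob',k,'\ncorners',np.round(C,1))
C=np.array(C)[:,:2]
B=np.array([[108,60],[108,-92],[-98,-92],[-98,60]],float)
M,_=cv2.estimateAffinePartial2D(B,C);th=np.arctan2(M[1,0],M[0,0]);print('seat',M[:,2],np.degrees(th),np.hypot(M[0,0],M[1,0]))
R=np.array([[np.cos(th),-np.sin(th)],[np.sin(th),np.cos(th)]])
for q in P+Q+S+k: print((R.T@(q[:2]-M[:,2])).round(1))
```

```text
[[565.8 -21.5  21. ]
 [573.1 -90.7  21. ]
 [566.7 -17.9  21. ]
 [573.6 -88.4  21. ]] knob [array([ 663.30888861, -124.96911813,   55.        ])] 
corners [[ 657.7   12.3   16. ]
 [ 671.6 -138.5   16. ]
 [ 471.4 -158.1   16. ]
 [ 455.    -8.1   16. ]]Traceback (most recent call last):
  File "<stdin>", line 12, in <module>
cv2.error: OpenCV(4.12.0) /io/opencv/modules/calib3d/src/ptsetreg.cpp:1108: error: (-215:Assertion failed) count >= 0 && to.checkVector(2) == count in function 'estimateAffinePartial2D'
```

>>> apply_moves([
  [[1,3,2],4],
  [[1,3,2],4],
  [[1,3,2],4],
  [[1,3,2],4.4],
  [[0.8,1.6,0],0],
  [[0,0,0],0],
  [[0,0,0],0],
])

```text
t: 5.65
position: [0.5692, -0.2218, 0.1974]
orientation: [-3.139, -0.0, 1.672]
force: [0.2, 1.2, -2.3]
finger_gap: 0.0153
```

Run:
```python
from h import *
d=grab('wrist');s=env.state();print(s['position'],s['orientation'],s['force'],d['pose'].round(3).tolist())
cv2.imwrite('pics/w2.png',d['image'][:,:,::-1])
```

```text
[ 0.56919697 -0.22208927  0.1974741 ] [-3.13966485e+00 -4.22336641e-05  1.67184793e+00] [-0.5491173   0.34306936 -1.66793411] [[0.995, -0.1, -0.027, 0.561], [0.103, 0.953, 0.285, -0.144], [-0.003, -0.286, 0.958, 0.342], [0.0, 0.0, 0.0, 1.0]]
```

View pics/w2.png

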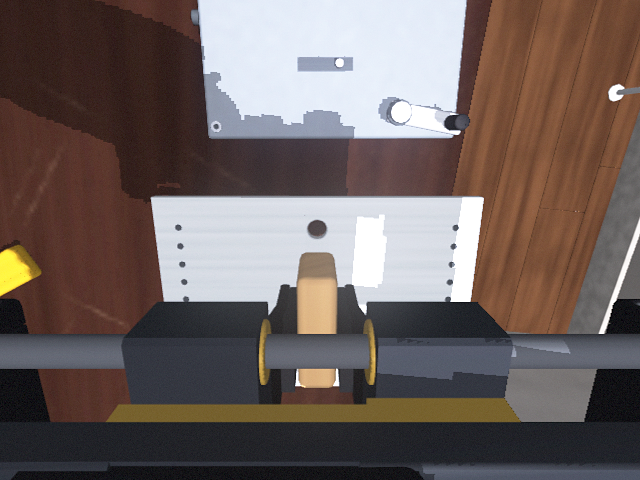

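The wrist view shows the -y pin at (339.5,62.5) and the held template's +y hole at (317,229). The template edge (row 197) and the bed edge (row 138) look parallel. The latch pivot is at (399,112) and the knob top at (461,122).

Run:
```python
from h import *
d=dict(np.load('wrist.npz'));tcp=np.array([.5692,-.2220])*1000;zt=.1974-.0285+.005
g=cv2.cvtColor(d['image'],cv2.COLOR_RGB2GRAY)
def cen(m,b):
    x0,y0,x1,y1=b;v,u=np.nonzero(m[y0:y1,x0:x1]);return u.mean()+x0,v.mean()+y0,len(u)
pu=cen(g>np.float32(225),(332,55,347,71));hu=cen(g<110,(303,214,332,245));print(pu,hu)
th=np.radians(5.9);R=np.array([[np.cos(th),-np.sin(th)],[np.sin(th),np.cos(th)]])
pin=ray(d,pu[0],pu[1],.022)[:2]*1000;hole=ray(d,hu[0],hu[1],zt)[:2]*1000
print('pin-y',pin,'pinmid',pin+R@[0,35]);print('hole',hole,'tcp->hole in bed axes',R.T@(hole-tcp))
E1=[ray(d,u,v,zt)[:2]*1000 for u,v in [(152,197),(483,197)]];v=E1[1]-E1[0];print('edge ang',np.degrees(np.arctan2(v[1],v[0])),np.linalg.norm(v),R.T@(np.mean(E1,0)-tcp))
B=[ray(d,u,v,.016)[:2]*1000 for u,v in [(209,138),(455,138)]];v=B[1]-B[0];print('bed ang',np.degrees(np.arctan2(v[1],v[0])),B)
print('knob',ray(d,463,121,.055)*1000,'pivot',ray(d,399,111,.038)*1000)
```

```text
(np.float64(339.0470588235294), np.float64(60.07058823529412), 85) (np.float64(316.5877192982456), np.float64(227.75), 228)
pin-y [571.68439413 -89.34934338] pinmid [568.08665534 -54.53474478]
hole [ 564.78141434 -185.8473705 ] tcp->hole in bed axes [-0.67895911 36.41532004]
edge ang 5.955095374041066 148.2757592072284 [-0.37481782 50.60606241]
bed ang 5.928516895419214 [array([ 471.24710015, -158.13743721]), array([ 674.84308329, -136.99541909])]
knob [ 664.49670205 -125.58361133   55.        ] pivot [ 620.73149558 -122.40877558   38.        ]
```

>>> apply_moves([
  [[-0.3,4.1,0],0],
  [[-0.3,4.1,0],0],
  [[-0.3,4.1,0],0],
  [[-0.4,4.1,-2],0],
  [[0,0,-4],0],
  [[0,0,-4],0],
  [[0,0,-2.5],0],
  [[0,0,-1],0],
  [[0,0,0],0],
  [[0,0,0],0],
])

```text
t: 6.95
position: [0.558, -0.0568, 0.0647]
orientation: [3.14, 0.0, 1.674]
force: [0.1, 0.3, -2.2]
finger_gap: 0.0153
```

Run:
```python
from h import *
d=grab('wrist');s=env.state();print(s['position'],s['orientation'],s['force'])
t=grab('top')
o=np.vstack([d['image'][100:400,:],np.pad(cv2.resize(t['image'][190:290,310:410],None,fx=3,fy=3,interpolation=cv2.INTER_CUBIC),((0,0),(0,340),(0,0)))])
cv2.imwrite('pics/w3.png',o[:,:,::-1])
```

```text
[ 0.55803654 -0.05674787  0.06476157] [3.13974979e+00 5.38678998e-04 1.67389506e+00] [ 0.41334506 -0.021909   -2.35628124]
```

View pics/w3.png

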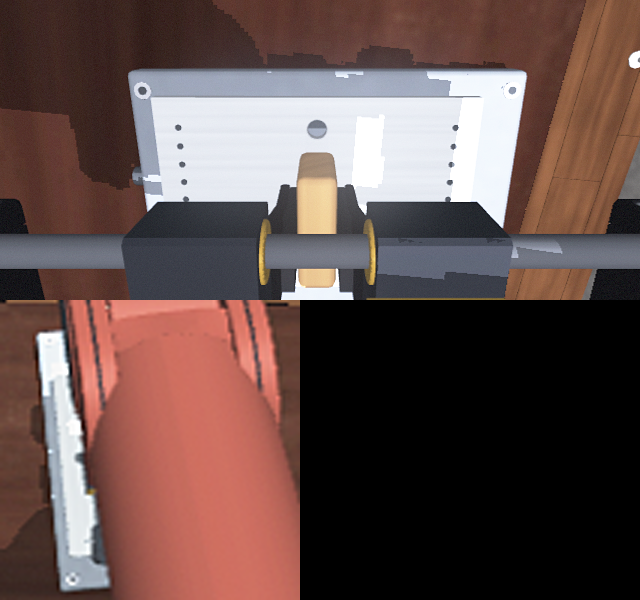

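Run:
```python
from h import *
d=dict(np.load('wrist.npz'));g=cv2.cvtColor(d['image'],cv2.COLOR_RGB2GRAY).astype(int)
for u in (200,250,440,300): print(u,[(v,g[v,u]) for v in list(range(166,176))],[(v,g[v,u]) for v in range(192,201)])
for v in (185,):print([(u,g[v,u]) for u in list(range(126,140))],[(u,g[v,u]) for u in range(516,532)])
for v in (215,):print([(u,g[v,u]) for u in list(range(148,160))])
th=np.radians(5.93);R=np.array([[np.cos(th),-np.sin(th)],[np.sin(th),np.cos(th)]])
for e in (170.5,171.5):
  for f in (196,197): 
    a=R.T@ray(d,320,e,.016)[:2]*1000;b=R.T@ray(d,320,f,.0413)[:2]*1000;print(e,f,a[1]-b[1])
a=[R.T@ray(d,u,171,.016)[:2]*1000 for u in(129,526)];b=[R.T@ray(d,u,197,.0413)[:2]*1000 for u in(152,483)];h=R.T@ray(d,317,229,.0413)[:2]*1000
print(a,b,h, 'hole rel seat',h-np.mean(a,0)+[5,60], 'tcp',R.T@[558,-56.75])
```

```text
200 [(166, np.int64(54)), (167, np.int64(54)), (168, np.int64(74)), (169, np.int64(102)), (170, np.int64(111)), (171, np.int64(132)), (172, np.int64(151)), (173, np.int64(156)), (174, np.int64(157)), (175, np.int64(164))] [(192, np.int64(168)), (193, np.int64(168)), (194, np.int64(166)), (195, np.int64(157)), (196, np.int64(141)), (197, np.int64(179)), (198, np.int64(239)), (199, np.int64(234)), (200, np.int64(232))]
250 [(166, np.int64(59)), (167, np.int64(61)), (168, np.int64(80)), (169, np.int64(106)), (170, np.int64(111)), (171, np.int64(132)), (172, np.int64(155)), (173, np.int64(155)), (174, np.int64(159)), (175, np.int64(163))] [(192, np.int64(170)), (193, np.int64(168)), (194, np.int64(172)), (195, np.int64(165)), (196, np.int64(145)), (197, np.int64(182)), (198, np.int64(240)), (199, np.int64(234)), (200, np.int64(234))]
440 [(166, np.int64(61)), (167, np.int64(63)), (168, np.int64(80)), (169, np.int64(103)), (170, np.int64(121)), (171, np.int64(174)), (172, np.int64(216)), (173, np.int64(223)), (174, np.int64(232)), (175, np.int64(240))] [(192, np.int64(173)), (193, np.int6
[... 1165 characters left out ...]
64(72)), (529, np.int64(74)), (530, np.int64(72)), (531, np.int64(70))]
[(148, np.int64(168)), (149, np.int64(165)), (150, np.int64(165)), (151, np.int64(161)), (152, np.int64(175)), (153, np.int64(230)), (154, np.int64(236)), (155, np.int64(232)), (156, np.int64(234)), (157, np.int64(235)), (158, np.int64(235)), (159, np.int64(234))]
170.5 196 8.777794495610728
170.5 197 9.227792699189791
171.5 196 8.279504584798481
171.5 197 8.729502788377545
[array([453.70177152, -54.8108931 ]), array([654.27152856, -54.53200136])] [array([474.78877881, -63.75664319]), array([622.9649355 , -63.55731991])] [548.65531076 -78.43066977] hole rel seat [-0.33133928 36.24077746] tcp [ 549.15103068 -114.09517083]
```

>>> apply_moves([
  [[-0.3,-0.1,-0.6],0],
  [[0,0,-0.5],0],
  [[0,0,-0.1],0],
  [[0,0,0],0],
  [[0,0,0],0],
])

```text
t: 7.68
position: [0.5543, -0.0574, 0.0516]
orientation: [3.141, 0.0, 1.674]
force: [0.1, -0.8, -2.6]
finger_gap: 0.0158
```

>>> apply_moves([
  [[0,0,-0.1],0],
  [[0,0,0],0],
  [[0,0,0],0],
])

```text
t: 8.05
position: [0.5542, -0.0575, 0.0506]
orientation: [-3.142, -0.0, 1.674]
force: [0.5, -0.1, -2.3]
finger_gap: 0.0158
```

>>> apply_moves([
  [[0,0,-0.1],0],
  [[0,0,0],0],
  [[0,0,0],0],
])

```text
t: 8.43
position: [0.5543, -0.0575, 0.0503]
orientation: [3.141, 0.0, 1.674]
force: [-4.5, 0.3, 6.4]
finger_gap: 0.0157
```

>>> apply_moves([
  [[0,0,0],0],
  [[0.2,0.02,0],0],
  [[0.2,0.02,0],0],
  [[0.2,0.02,0],0],
  [[0.2,0.02,0],0],
  [[0.1,0.01,0],0],
  [[0.1,0.01,0],0],
  [[0,0,0],0],
])

```text
t: 9.43
position: [0.5623, -0.0569, 0.0502]
orientation: [-3.137, 0.001, 1.674]
force: [-13.5, -0.8, 15.9]
finger_gap: 0.0162
```

>>> apply_moves([
  [[0.1,0.01,0],0],
  [[0.1,0.01,0],0],
  [[0,0,0],0],
])

```text
t: 9.8
position: [0.5645, -0.0567, 0.0502]
orientation: [-3.138, 0.001, 1.674]
force: [-10.3, -0.9, 14.4]
finger_gap: 0.0162
```

>>> apply_moves([
  [[0.1,0.01,0],0],
  [[0,0,0],0],
])

```text
t: 10.05
position: [0.5657, -0.0566, 0.0501]
orientation: [-3.138, 0.001, 1.674]
force: [-9.6, -0.5, 13.1]
finger_gap: 0.0154
```

>>> apply_moves([
  [[0.1,0.01,0],0],
  [[0,0,0],0],
])

```text
t: 10.3
position: [0.5672, -0.0565, 0.05]
orientation: [-3.14, 0.001, 1.674]
force: [-6.1, -0.7, 7.0]
finger_gap: 0.0158
```

>>> apply_moves([
  [[0.05,0.005,0],0],
  [[0,0,0],0],
])

```text
t: 10.55
position: [0.5688, -0.056, 0.0495]
orientation: [3.141, -0.0, 1.674]
force: [0.1, 0.2, -2.3]
finger_gap: 0.0159
```

>>> apply_moves([
  [[0.05,0.005,0],0],
  [[0,0,0],0],
])

```text
t: 10.8
position: [0.5692, -0.0559, 0.0494]
orientation: [-3.142, -0.0, 1.674]
force: [-0.1, -0.2, -3.1]
finger_gap: 0.0161
```

>>> apply_moves([
  [[0.05,0.005,0],0],
  [[0,0,0],0],
])

```text
t: 11.05
position: [0.5697, -0.0559, 0.0495]
orientation: [-3.142, -0.0, 1.674]
force: [0.1, 1.4, -3.1]
finger_gap: 0.0161
```

>>> apply_moves([
  [[0.05,0.005,0],0],
  [[0,0,0],0],
])

```text
t: 11.3
position: [0.5702, -0.0558, 0.0496]
orientation: [3.142, -0.0, 1.674]
force: [-0.1, 0.2, -2.2]
finger_gap: 0.0156
```

>>> apply_moves([
  [[0,0,-0.1],0],
  [[0,0,0],0],
])

```text
t: 11.55
position: [0.5701, -0.0559, 0.0484]
orientation: [-3.141, -0.0, 1.674]
force: [0.0, -0.1, -1.9]
finger_gap: 0.0159
```

>>> apply_moves([
  [[0,0,-0.1],0],
  [[0,0,0],0],
])

```text
t: 11.8
position: [0.5701, -0.0559, 0.0474]
orientation: [-3.141, -0.0, 1.674]
force: [0.7, 0.7, -2.6]
finger_gap: 0.0157
```

>>> apply_moves([
  [[0,0,-0.1],0],
  [[0,0,0],0],
])

```text
t: 12.05
position: [0.5701, -0.0559, 0.0465]
orientation: [-3.141, -0.0, 1.674]
force: [0.5, 0.2, -2.9]
finger_gap: 0.0159
```

Going in freely; on to the seat (expected TCP z ≈ 0.0445).

>>> apply_moves([
  [[0,0,-0.1],0],
  [[0,0,0],0],
])

```text
t: 12.3
position: [0.5701, -0.0559, 0.0455]
orientation: [-3.141, -0.0, 1.674]
force: [0.6, -0.2, -2.3]
finger_gap: 0.0159
```

>>> apply_moves([
  [[0,0,-0.1],0],
  [[0,0,0],0],
])

```text
t: 12.55
position: [0.5702, -0.0559, 0.0445]
orientation: [3.142, -0.0, 1.674]
force: [0.4, -0.8, -2.2]
finger_gap: 0.0154
```

>>> apply_moves([
  [[0,0,-0.05],0],
  [[0,0,0],0],
])

```text
t: 12.8
position: [0.5702, -0.0559, 0.0445]
orientation: [-3.142, 0.0, 1.674]
force: [-3.4, 0.9, 4.5]
finger_gap: 0.0157
```

>>> apply_moves([
  [[0,0,0],0],
  [[0,0,0],0],
  [[0,0,0],0],
  [[0,0,0],0],
  [[0,0,0],0],
], gripper=5)

```text
t: 13.42
position: [0.5702, -0.0559, 0.044]
orientation: [-3.142, -0.0, 1.674]
force: [-0.5, 0.7, -0.1]
finger_gap: 0.0486
```

>>> apply_moves([
  [[0,0,1],0],
  [[0,0,3],0],
  [[0,0,4],0],
  [[2.5,-4,2],0],
  [[2.5,-4,0],0],
  [[1,-4,0],0],
  [[0,-4,0],0],
  [[0,0,0],0],
  [[0,0,0],0],
])

```text
t: 14.55
position: [0.6303, -0.2151, 0.1445]
orientation: [3.141, -0.001, 1.675]
force: [0.0, 0.1, -0.3]
finger_gap: 0.0498
```

Run:
```python
from h import *
d=grab('wrist');s=env.state();print(s['position'],s['orientation'],s['force'],s['finger_gap'],s['joint_pos'].round(2))
cv2.imwrite('pics/w4.png',d['image'][:,:,::-1])
```

```text
[ 0.6304562  -0.21435793  0.14448906] [ 3.14105470e+00 -7.04425688e-04  1.67582758e+00] [ 0.54408525  0.31078329 -0.66239076] 0.04978213528275011 [ 0.56  0.46 -0.39  1.52  0.18  1.2   0.24]
```

View pics/w4.png

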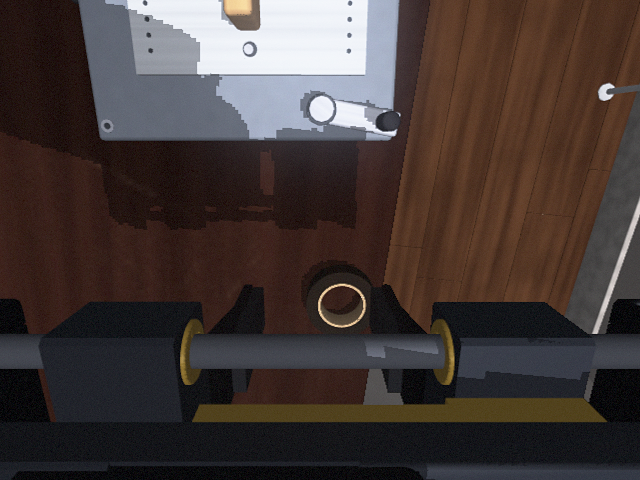

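The template is seated: the -y pin shows inside its hole at (250,48). The knob top is at (391,121), the pivot top at (322,109), and the tape has not moved.

Run:
```python
from h import *
d=dict(np.load('wrist.npz'))
k=ray(d,391,120,.055)*1000;p=ray(d,321,107,.038)*1000;print('knob',k,'pivot',p,'pin',ray(d,250,48.5,.022)*1000)
t=env.state()['position']*1000;print(k-t)
P=np.array([623.2,-123.1])
for a in (.37,.7,1.1,1.5,1.9,2.12):
    w=a-.5236+np.radians(5.93);print(a,(P+42*np.array([np.cos(w),np.sin(w)])).round(1))
v=(k-p)[:2];print(np.linalg.norm(v),np.arctan2(v[1],v[0])+.5236-np.radians(5.93))
```

```text
knob [ 664.24181779 -125.83745403   55.        ] pivot [ 622.47299093 -121.9904193    38.        ] pin [573.50960489 -90.78649215  22.        ]
[ 33.78561303  88.52047184 -89.4890564 ]
0.37 [ 665.1 -125.2]
0.7 [ 663.6 -111.5]
1.1 [655.9 -96.7]
1.5 [643.  -86.1]
1.9 [627.  -81.3]
2.12 [617.8 -81.4]
41.94561447123653 0.32825808208413615
```

>>> apply_moves([
  [[1.7,4,0],0],
  [[1.7,4.9,0],0],
  [[0,0,-3],0],
  [[0,0,-3],0],
  [[0,0,-1.5],0],
  [[0,0,-1.2],0],
  [[0,0,0],0],
  [[0,0,0],0],
], gripper=3.4)

```text
t: 15.6
position: [0.6648, -0.1269, 0.0581]
orientation: [3.14, 0.0, 1.674]
force: [0.2, 0.4, 0.6]
finger_gap: 0.034
```

>>> apply_moves([
  [[0,0,0],0],
  [[0,0,0],0],
  [[0,0,0],0],
  [[0,0,0],0],
  [[0,0,0],0],
], gripper=0, newtons=10)

```text
t: 16.23
position: [0.6654, -0.1269, 0.0575]
orientation: [3.139, 0.0, 1.674]
force: [4.9, -0.0, -2.8]
finger_gap: 0.0115
```

>>> apply_moves([
  [[-0.03,0.7,0],0],
  [[-0.12,0.67,0],0],
  [[-0.3,0.78,0],0],
  [[-0.47,0.7,0],0],
  [[0,0,0],0],
])

```text
t: 16.85
position: [0.6571, -0.0951, 0.0577]
orientation: [3.137, -0.002, 1.677]
force: [9.4, 6.7, -4.8]
finger_gap: 0.0114
```

>>> apply_moves([
  [[-0.6,0.6,0],0],
  [[-0.69,0.46,0],0],
  [[-0.77,0.32,0],0],
  [[-0.83,0.16,0],0],
  [[0,0,0],0],
])

```text
t: 17.48
position: [0.6265, -0.0785, 0.0577]
orientation: [3.14, -0.004, 1.678]
force: [0.8, 9.7, 2.4]
finger_gap: 0.0117
```

>>> apply_moves([
  [[-0.46,0.03,0],0],
  [[-0.46,-0.04,0],0],
  [[0,0,0],0],
  [[0,0,0],0],
])

```text
t: 17.98
position: [0.6171, -0.0801, 0.0576]
orientation: [3.141, -0.003, 1.677]
force: [-1.0, 7.2, 3.3]
finger_gap: 0.0113
```

>>> apply_moves([
  [[0,0,0],0],
  [[0,0,0],0],
  [[0,0,0],0],
  [[0,0,0],0],
  [[0,0,1],0],
  [[0,0,3],0],
  [[0,0,5],0],
  [[0,-5,2],0],
  [[0,-5,0],0],
  [[0,0,0],0],
], gripper=2.6)

```text
t: 19.23
position: [0.6161, -0.1892, 0.1678]
orientation: [-3.142, 0.003, 1.667]
force: [0.7, 0.1, -0.8]
finger_gap: 0.0259
```

>>> apply_moves([
  [[0,-3,2],0],
  [[0,0,2],0],
  [[0,0,0],0],
  [[0,0,0],0],
])

```text
t: 19.73
position: [0.6169, -0.2115, 0.2067]
orientation: [-3.141, -0.001, 1.676]
force: [-0.1, -0.0, -0.1]
finger_gap: 0.026
```

Run:
```python
from h import *
d=grab('wrist');s=env.state();print(s['t'],s['position'],s['force'],s['finger_gap'])
cv2.imwrite('pics/w5.png',d['image'][:,:,::-1])
p=cloud(d)
```

```text
19.775 [ 0.61670708 -0.21170248  0.20630697] [-0.00056496 -0.41493349 -0.04281451] 0.025728281417514674
```

View pics/w5.png

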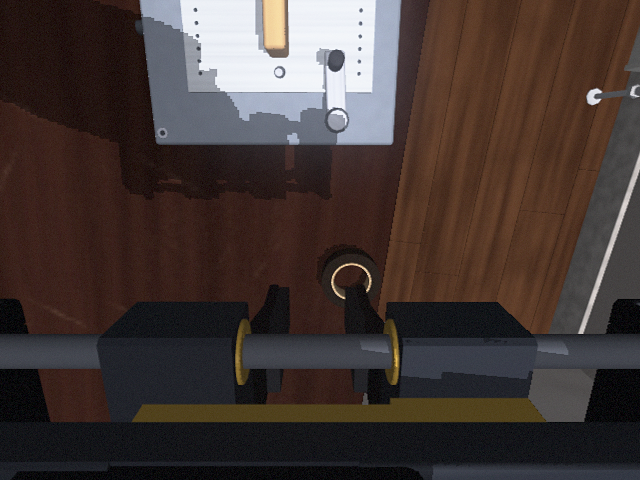

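The wrist view shows the latch bar lying along +y over the template, with the pivot at (337,120) and the knob at (336,61). The pin shows in its hole at (280,72), and the jaws are clear of everything.

Run:
```python
from h import *
d=dict(np.load('wrist.npz'));p=cloud(d)
k=ray(d,336,58,.055)*1000;q=ray(d,337,118,.038)*1000;v=(k-q)[:2];print('latch',np.arctan2(v[1],v[0])+.5236-np.radians(5.93),np.linalg.norm(v))
for n,b in [('tmpl L',(205,20,255,60)),('tmpl near',(215,80,270,90)),('tmpl R',(350,70,365,88)),('bed',(200,115,300,135))]:
    x0,y0,x1,y1=b;print(n,np.median(p[y0:y1,x0:x1,2])*1000)
order.hand_in()
```

```text
latch 2.1525355975341727 40.15555243663762
tmpl L 20.181022046944747
tmpl near 20.09591792496801
tmpl R 20.061716077229924
bed 15.10193714066127
the job is handed in; nothing more can be done
```

The template is seated on both pins, the latch is swung over its edge, and the job is handed in, at about 20 s of robot time.

- **Seating:** I rested the template on the pin tips with readings of at most about 16 N. I slid it along the bed's +x until the contact force vanished, then lowered it freely onto the bed with about 7 N at the end.
- **Latch:** I gripped the knob at 10 N, swung it round, let go and backed the arm off.

**Last checks:**
- **Template:** its top is about 5.0 mm above the bed in three places, so it lies flat and home. The -y pin is visible in its hole. The +y pin was not in view.
- **Latch:** its angle measures about 2.15 rad, against the 1.8 rad needed.
- **Arm:** the wrist force reads about zero with the jaws open and clear.
- **Other things:** the black tape was undisturbed in the last view. The dish and glue bottle were not looked at again, but the arm never went near them.

No check failed. The two outside cameras disagreed by about 3 mm on the pins' y position, so I steered by the top and wrist views and the force readings instead.

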